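# Open the safety cap of the cleaner jug by the dish rack

### The job

Open the green dish-cleaner jug: grip its red push-and-turn safety cap, press it down, and while it is down twist it counterclockwise (seen from above) until it is free. Then lift the cap straight up and finish still holding it in the gripper, level, about 8 cm above where it sat and directly over the open mouth so that drips fall back into the jug; do not put it down or let go. Leave the mug, the brush and the soap dish where they are.

Things in the scene. Friction and masses are not known exactly. Their poses are not given: they have to be found in the camera images.
- cap: Red round ribbed safety cap (plastic, about 35 g), 48 mm across, 36 mm high, white radial mark on its flat top along its +x. Origin: centre of its underside, z up. Locked, its origin is 200 mm above the jug's origin, x parallel to the jug's x, and it can neither turn nor come off. Grip it from above at any yaw: within 50 mm of its axis nothing but the neck comes within 12 mm below its underside.
- cap_top (a point): Centre of the cap's flat top, 36 mm above its underside. Pressed at least 4 mm down (5 to 6 mm is good; it bottoms at 7 mm) the cap turns counterclockwise seen from above (positive about z); clockwise is blocked. Keep it pressed for the first 45 degrees. Turned 45 to 90 degrees (70 is best) its three inner tabs leave the lugs and it lifts straight off; a stop blocks it at about 94.
- plug (a joint): Spring plug in the jug's mouth (grey, 18 mm across) that pushes the cap up: how far it is pushed in, m. 0.002 with the cap locked (about 6 N upward), 0.9 N more per mm, 0.009 with the cap bottomed (about 13 N), 0 with the cap off.
- mouth (a point): Centre of the jug's white neck rim, on the jug's axis, 225 mm above the jug's origin. Neck radius 13 mm, three lugs to radius 20 mm below the rim. With the cap off the spring plug stands 9 mm above this point, so the cap is clear of everything once lifted 35 mm from its locked place.
- jug: Green round cleaner jug, 110 mm diameter, fixed immovably in a steel strap cradle on a 150 x 150 mm plate screwed to the ledge. Origin: centre of the plate's underside, z up along the jug's and cap's axis. Loop handle at +y, to 100 mm from the axis, below z = 150 mm. Shoulder slopes from z = 154 mm (radius 52) to 188 mm (radius 19). White mark on the shoulder at +x.
- mug: White enamel mug with a blue rim, 84 mm diameter, 85 mm high, handle on its +y side, loose, standing on the ledge. Origin: centre of its underside. A bystander.
- brush: Blue dish brush lying on its side on the ledge, loose, 220 mm long along its x (from -105 to +115 mm), 36 mm high, white bristles to +y. Origin: at ledge level 5 mm from the middle. A bystander.
- soap_dish: Orange soap dish 85 x 120 mm, 27 mm high with a white bar of soap in it, loose, on the far part of the ledge. Origin: centre of its underside. A bystander.
- rack: Steel dish rack screwed to the ledge, 340 mm along x by 160 mm along y, rim 88 mm high, with a yellow and a blue plate standing in it up to 222 mm high and a pink scoop clipped to its rim. Origin: centre of its underside. It stands at the robot's left, immovable, not part of the job.
Not all that is in view belongs to the job. What is meant by the cap is not orange, and is the larger of those in its own colour. Leave any purple look-alike of the jug alone.

How it is judged:
On the way, in this order (a step that is already met when the one before it is completed fails the run):
1. the cap is pressed down against its spring, at least 2.5 mm below its locked height (z of cap in the frame of jug below 0.1975 m and angle between the x axis of cap and the x axis of jug, either way round below 0.4 rad), for 0.05 s.
2. the cap, still on the neck, is twisted at least 40 degrees from its locked angle (angle between the x axis of cap and the x axis of jug, either way round above 0.7 rad and z of cap in the frame of jug below 0.212 m), for 0.02 s.
3. the cap is lifted clear of the mouth in the fingers (z of cap in the frame of jug above 0.236 m and contact force between the fingers and cap above 1 N), for 0.2 s.
At the end, for the whole second after the job is handed in: The cap is held still in the fingers, 45 to 140 mm above its locked height, its axis within 30 mm of the jug's axis and within 15 degrees of upright, touching the jug nowhere; mug, brush and soap dish are within 30 mm of where they started (z of cap in the frame of jug between 0.245 and 0.34 m and horizontal distance between cap and jug below 0.03 m and angle between cap's own z axis and vertical below 0.26 rad and contact force between the fingers and cap above 1 N and contact force between cap and jug below 0.1 N and linear speed of cap below 0.03 m/s and distance of each of mug, brush, soap_dish from where it was at the start of the episode below 0.03 m); the arm keeps its last pose, push and grip.
It fails at once if the enamel mug is pushed more than 30 mm or tipped over (distance of mug from where it was at the start of the episode above 0.03 m or angle between mug's own z axis and vertical above 0.5 rad).
It fails at once if the blue brush is pushed more than 30 mm or tipped over (distance of brush from where it was at the start of the episode above 0.03 m or angle between brush's own z axis and vertical above 0.5 rad).
It fails at once if the soap dish is pushed more than 30 mm or tipped over (distance of soap_dish from where it was at the start of the episode above 0.03 m or angle between soap_dish's own z axis and vertical above 0.5 rad).
It also fails if it takes over 38 s, if anything falls off the work surface, if the arm or the gripper's body presses on something with over 40 N, if the wrist force passes 120 N, or if a joint passes its speed limit or range.

### The arm

A 7-joint arm with a two-finger parallel gripper is mounted at the origin on the work surface. World frame = base frame: x ahead of the robot, y to its left, z up, the work surface at z = 0. Lengths are in m, angles in rad, forces in N, time in s.
With the tool pointing down it reaches from about 0.4 to 0.875 m from the base axis. Payload 6.5 kg.
Tool frame: the origin (TCP) lies midway between the tips of the shut fingers; the grasp point (between the pads) lies ctrl.hold_point_z behind it (ctrl.hold_point_z is the distance from the TCP to the grasp point, in m); z points along the fingers, y is the line along which they close (so a half turn about z gives the same grasp; the last joint's range is limited). The gripper opens to 88 mm and grips with 3 to 60 N. Pads are 18 mm wide; open, the fingers measure 123 mm over their backs; the gripper's body (75 mm by 187 mm) begins 45 mm behind the grasp point.
Start: joints at [1.115, 0.536, -0.004, 1.538, 0.003, 1.067, -0.071], TCP at [0.247, -0.601, 0.239] pointing down, gripper open.
Joint ranges: [-2.7, 2.7], [-0.37, 2.16], [-1.27, 1.26], [0.24, 2.4], [-1.31, 4.45], [0.19, 1.91], [-2.76, 2.76]. Speed limits (rad/s): [2.39, 2.39, 3.14, 3.14, 3.14, 3.14, 3.14].

### API

Orientations are given as a 3x3 rotation matrix whose columns are the frame's x, y, z axes.
In Python, from station import ctrl gives the robot as it stands. The module is installed in compiled form; this text tells all that it offers.
- The arm moves only by the tool drive_tool, never from a script. Its argument "increments" is a list of rows, each a list of 5 numbers: the shift along the tool's x, y, z in fractions of the full range, 1 being 80 cm, then the turn about the tool's z in a scale on which 1.0 is 180 degrees, then the finger opening in m, from 0 to 0.0881. In form: [[x, y, z, yaw, hand], ...]. A call has 1 to 12 rows; each row is the pose to reach, as a shift and turn from the pose commanded when the call began, along the tool's axes at that moment; what a row does not reach only later rows make up. A row lasts 1/8 s, in which the tool goes at most 62.5 mm and 10.7 degrees, less where a joint would pass 70% of its speed; a pose out of reach is approached as far as the arm can. A shift or turn number past 1, either way, is cut back to 1. A call with a gripper value outside its range is refused whole. The fingers move at their own pace and stop on an object; "force" is the grip in N (left out, the last holds). Time passes only in rows, so rows that repeat a pose let the fingers close. It gives the time, the measured TCP pose, the force, the opening and the grip force at its end, in the units of the state.
- ctrl.state(): the state, without advancing time (a new reading comes with each control period).
- ctrl.snapshot(name): name is "scene" or "top" or "wrist"; returns a dict with "color" (384x512x3 uint8, red, green, blue), "camera_matrix" (3x3 intrinsics, pixels), "xyz" and "rotation" of the camera in the world; the wrist camera has in their place "mount" (4x4, takes a point from camera to tool coordinates, whose origin is the TCP and whose axes are the flange's). Camera axes: x right, y down, z forward; pixel columns grow to the right and rows downward; lengths in m; the calibration is good to about 2 mm. A picture is of the moment at which its call begins: read the wrist's pose just before it. There is no depth.
- ctrl.finish_job(): hands the job in; it is judged then, once.
The state is a dict: "time": time; "joint_pos": joint angles; "dq": joint speeds; "tau": joint torques, N m; "ee_pos": TCP position; "orientation": TCP orientation; "ft_force": force on the tool from outside, world axes, zero at the start; "moment": the same for the moment, N m; "gripper_width": opening from 0.0 (shut) to 1.0 (fully open); "gripper_force": force on a finger pad.
Only numpy, scipy, OpenCV 4.12 (cv2) and the standard library are available. Lean on these libraries where they do the work, as an engineer would, in place of code of your own. Each camera call takes 0.05 s, during which the arm holds its last target. There are 200 camera calls.

## Working session

There is one attempt and no reset: what is moved stays moved. The work goes in short steps, Python scripts to look and compute and a tool call to move; the robot and the scene stay as the last step left them, time stands still between calls to the robot, and variables do not carry over. Pictures are saved under pics/ and viewed, at most 10 in all, crops included, and the job is handed in when it is done.

Besides the shell and the picture viewer there is one more tool, called after "Emit:" by a JSON object that holds its "api" and its "payload". drive_tool: Moves the arm, as the interface text tells. Its arguments: {"type":"object","properties":{"increments":{"type":"array"},"force":{"type":"number"}},"required":["increments"]}

```bash
mkdir -p pics; cat > h.py <<'E'
import numpy as np, cv2
from station import ctrl
def ray(s,u,v):
    d=np.linalg.inv(s["camera_matrix"])@np.array([u,v,1.]); R=np.array(s["rotation"])
    d=R@d; return np.array(s["xyz"]),d/np.linalg.norm(d)
def plane(s,u,v,z):
    o,d=ray(s,u,v); return o+d*(z-o[2])/d[2]
def redblobs(im,lo=150,amin=25):
    h=cv2.cvtColor(im,cv2.COLOR_RGB2HSV)
    m=(((h[...,0]<7)|(h[...,0]>172))&(h[...,1]>130)&(h[...,2]>60)).astype(np.uint8)
    n,l,st,c=cv2.connectedComponentsWithStats(m)
    return m,[(st[i].tolist(),c[i].round(1).tolist()) for i in range(1,n) if st[i][4]>amin]
E
python3 - <<'E'
from h import *
st=ctrl.state();print(st["ee_pos"],st["orientation"],ctrl.hold_point_z,st["time"])
a=[]
for n in("scene","top"):
    s=ctrl.snapshot(n);print(n,s["xyz"],np.round(s["rotation"],3).tolist(),s["camera_matrix"]);print(redblobs(s["color"])[1])
    np.save(n+".npy",s,allow_pickle=True)
    a.append(s["color"])
cv2.imwrite("pics/a.png",a[0][...,::-1]);cv2.imwrite("pics/b.png",a[1][...,::-1])
E
```

```text
[ 0.24675307 -0.60068381  0.23785669] [[ 9.24967311e-01  3.80045915e-01 -7.59334596e-04]
 [ 3.80046656e-01 -9.24966030e-01  1.54333367e-03]
 [-1.15821051e-04 -1.71611576e-03 -9.99998521e-01]] 0.0187 0.0
scene [1.0550258  0.01584761 1.05630189] [[-0.005, 0.859, -0.512], [1.0, 0.005, -0.0], [0.002, -0.512, -0.859]] [[383.74099057   0.         257.52131025]
 [  0.         383.74099057 193.08144926]
 [  0.           0.           1.        ]]
[([46, 54, 8, 5, 27], [49.4, 55.6]), ([63, 58, 13, 31, 163], [68.6, 69.8]), ([25, 72, 28, 11, 113], [39.5, 77.0]), ([35, 79, 27, 19, 289], [49.0, 88.4]), ([234, 154, 18, 21, 225], [243.8, 162.6]), ([0, 162, 39, 61, 1635], [14.4, 189.6]), ([253, 245, 12, 12, 105], [258.8, 250.5])]
top [ 0.36458442 -0.00700628  1.43119388] [[-0.006, -0.993, 0.115], [-1.0, 0.006, 0.005], [-0.006, -0.115, -0.993]] [[484.54708497   0.         255.01231755]
 [  0.         484.54708497 193.76455839]
 [  0.           0.           1.        ]]
[([244, 155, 11, 11, 79], [248.7, 159.5]), ([256, 200, 19, 18, 234], [264.5, 209.2]), ([504, 275, 8, 20, 119], [507.8, 285.1]), ([505, 305, 5, 11, 35], [507.0, 311.0]), ([509, 321, 3, 10, 26], [510.1, 325.5])]
```

View pics/a.png

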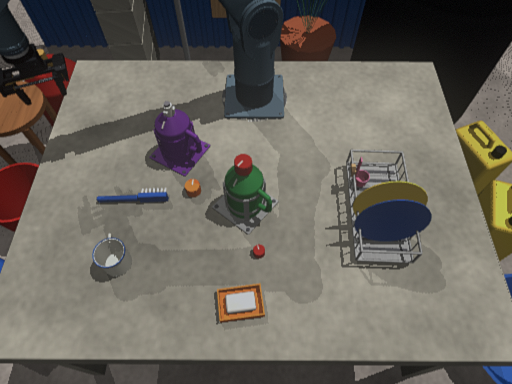

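View pics/b.png

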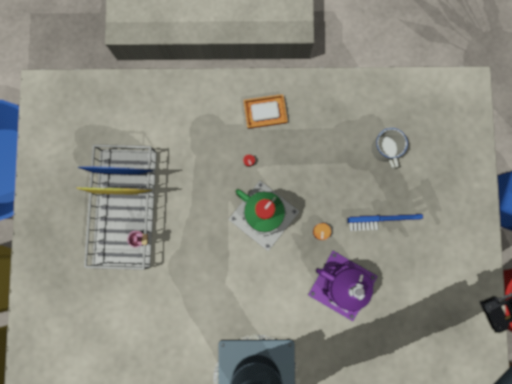

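The cap is at scene pixel (244,162) and top pixel (264,209). The purple look-alike, the small red ball and the orange cap are decoys.

```bash
python3 - <<'E'
from h import *
S={n:np.load(n+".npy",allow_pickle=True).item() for n in("scene","top")}
rs={}
for n,box in(("scene",(225,145,262,185)),("top",(246,192,285,228))):
    s=S[n];x0,y0,x1,y1=box;m,_=redblobs(s["color"]);m2=np.zeros_like(m);m2[y0:y1,x0:x1]=m[y0:y1,x0:x1]
    p=cv2.findNonZero(m2);print(n,cv2.boundingRect(p),cv2.minEnclosingCircle(p),cv2.fitEllipse(cv2.convexHull(p)))
    c=s["color"][y0:y1,x0:x1,::-1];cv2.imwrite(f"pics/c_{n}.png",cv2.resize(c,None,fx=10,fy=10,interpolation=cv2.INTER_CUBIC))
    rs[n]=ray(s,*cv2.fitEllipse(cv2.convexHull(p))[0])
(o1,d1),(o2,d2)=rs["scene"],rs["top"]
t=np.linalg.lstsq(np.c_[d1,-d2],o2-o1,rcond=None)[0];print("tri",o1+t[0]*d1,o2+t[1]*d2)
a,b=cv2.imread("pics/c_scene.png"),cv2.imread("pics/c_top.png")
h=min(a.shape[0],b.shape[0]);cv2.imwrite("pics/c.png",np.hstack([a[:h],b[:h]]))
for z in(.218,.236):print(z,plane(S["top"],264.5,209,z))
# plate corners ground check in top view
for u,v in((233,215),(263,186),(299,210),(267,246)):print(plane(S["top"],u,v,0.))
E
```

```text
scene (234, 154, 18, 21) ((243.35714721679688, 164.0357208251953), 10.308908462524414) ((243.11900329589844, 163.86683654785156), (17.764549255371094, 20.752756118774414), 164.57504272460938)
top (256, 200, 19, 18) ((265.04998779296875, 208.8249969482422), 9.385355949401855) ((264.8374328613281, 208.60244750976562), (17.923402786254883, 18.659202575683594), 48.36767578125)
tri [ 0.46671264 -0.02326892  0.22035755] [ 0.46680223 -0.0255099   0.22039936]
0.218 [ 0.46600866 -0.02469134  0.218     ]
0.236 [ 0.46450384 -0.02442895  0.236     ]
[0.46699855 0.06547347 0.        ]
[ 0.5529717  -0.02394618  0.        ]
[ 0.48063745 -0.12996753  0.        ]
[ 0.37521957 -0.03434605  0.        ]
```

View pics/c.png

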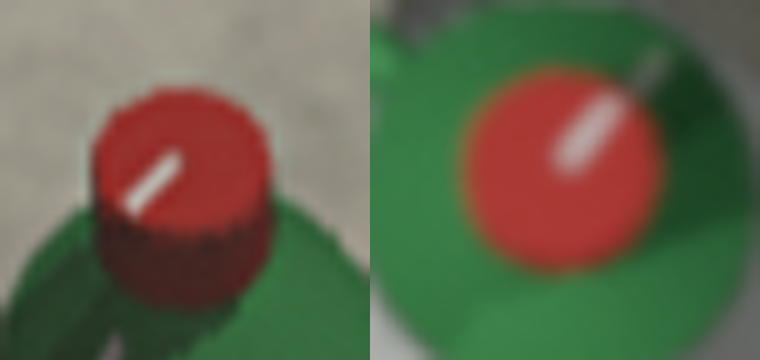

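The crop shows the cap's top face centred at about top (264.6,208.5) and scene (242.8,160.6). Its white mark agrees with the shoulder mark, so the cap is locked. The triangulated position is plausible: cap top at about 0.236 m. I'll rise and travel over it at z ≈ 0.40, then check with the wrist camera.

Units first: shifts go in shares of 80 cm and turns go in shares of 180 degrees. So -0.405 m / 0.8 = -0.5063, -0.16 m / 0.8 = -0.2.

Emit:
{"api": "drive_tool", "payload": {"increments": [[0, 0, -0.075, 0, 0.088], [0, 0, -0.15, 0, 0.088], [0, 0, -0.2, 0, 0.088], [0.0525, -0.0563, -0.2, 0, 0.088], [0.105, -0.1125, -0.2, 0, 0.088], [0.1575, -0.1688, -0.2, 0, 0.088], [0.21, -0.225, -0.2, 0, 0.088], [0.2625, -0.2813, -0.2, 0, 0.088], [0.315, -0.3375, -0.2, 0, 0.088], [0.3675, -0.3938, -0.2, 0, 0.088], [0.42, -0.45, -0.2, 0, 0.088], [0.4725, -0.5063, -0.2, 0, 0.088]], "force": 50}}

```text
time: 1.6
ee_pos: [0.4429, -0.0811, 0.3986]
orientation: [[0.925, 0.38, 0.0], [0.38, -0.925, -0.0], [-0.0, 0.0, -1.0]]
ft_force: [1.1, -0.4, -0.9]
gripper_width: 1.0
gripper_force: 0.0
```

Scaled: -0.045 m / 0.8 = -0.0563, 0.042 m / 0.8 = 0.0525.

Emit:
{"api": "drive_tool", "payload": {"increments": [[0.0525, -0.0563, 0, 0, 0.088], [0.0525, -0.0563, 0, 0, 0.088], [0.0525, -0.0563, 0, 0, 0.088], [0.0525, -0.0563, 0, 0, 0.088]]}}

```text
time: 2.1
ee_pos: [0.4641, -0.0271, 0.3985]
orientation: [[0.926, 0.377, -0.001], [0.377, -0.926, -0.001], [-0.001, 0.0, -1.0]]
ft_force: [0.3, 0.2, -1.0]
gripper_width: 1.002
gripper_force: 0.0
```

```bash
python3 - <<'E'
from h import *
st=ctrl.state();p=np.array(st["ee_pos"]);R=np.array(st["orientation"]);print(p)
s=ctrl.snapshot("wrist");M=np.array(s["mount"]);print(M.round(3).tolist())
s["rotation"]=R@M[:3,:3];s["xyz"]=p+R@M[:3,3]
m,b=redblobs(s["color"]);print(b)
i=max(b,key=lambda q:q[0][4])[0]
m2=np.zeros_like(m);m2[i[1]:i[1]+i[3],i[0]:i[0]+i[2]]=m[i[1]:i[1]+i[3],i[0]:i[0]+i[2]]
e=cv2.fitEllipse(cv2.convexHull(cv2.findNonZero(m2)));print(e)
print("wrist",plane(s,*e[0],.236))
cv2.imwrite("pics/w.png",s["color"][...,::-1])
T=np.load("top.npy",allow_pickle=True).item();S=np.load("scene.npy",allow_pickle=True).item()
print(plane(T,264.6,208.5,.236),plane(S,242.8,160.6,.236))
E
```

```text
[ 0.46408655 -0.0271188   0.39851325]
[[-0.001, -0.946, -0.324, 0.085], [1.0, -0.0, -0.001, -0.0], [0.0, -0.324, 0.946, -0.145], [0.0, 0.0, 0.0, 1.0]]
[([261, 9, 23, 26, 443], [272.1, 20.9]), ([234, 141, 47, 50, 1735], [256.5, 166.2])]
((257.1873474121094, 165.92926025390625), (46.70261001586914, 50.446388244628906), 178.2269287109375)
wrist [ 0.46907769 -0.02247845  0.236     ]
[ 0.46574304 -0.02468616  0.236     ] [ 0.46728903 -0.02362388  0.236     ]
```

View pics/w.png

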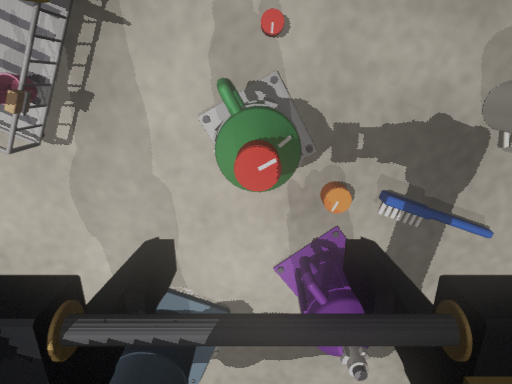

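The wrist view shows the red cap at (257,166), including some of its side. Correcting for that, all three views agree on about (0.467, -0.024). I'll descend.

Scaled: 0.196 m / 0.8 = 0.245, 0.19 m / 0.8 = 0.2375.

Emit:
{"api": "drive_tool", "payload": {"increments": [[0.0044, -0.0025, 0.0625, 0, 0.088], [0.0044, -0.0025, 0.125, 0, 0.088], [0.0044, -0.0025, 0.175, 0, 0.088], [0.0044, -0.0025, 0.2, 0, 0.088], [0.0044, -0.0025, 0.2188, 0, 0.088], [0.0044, -0.0025, 0.2375, 0, 0.088], [0.0044, -0.0025, 0.245, 0, 0.088], [0.0044, -0.0025, 0.245, 0, 0.088], [0.0044, -0.0025, 0.245, 0, 0.088]]}}

```text
time: 3.28
ee_pos: [0.4674, -0.0222, 0.2033]
orientation: [[0.925, 0.38, 0.001], [0.38, -0.925, -0.0], [0.001, 0.0, -1.0]]
ft_force: [1.4, -0.1, -0.8]
gripper_width: 0.996
gripper_force: 0.0
```

Emit:
{"api": "drive_tool", "payload": {"increments": [[0, 0.0013, 0.0013, 0, 0.06], [0, 0.0013, 0.0013, 0, 0.044], [0, 0.0013, 0.0013, 0, 0.04], [0, 0.0013, 0.0013, 0, 0.04], [0, 0.0013, 0.0013, 0, 0.04], [0, 0.0013, 0.0013, 0, 0.04]], "force": 50}}

```text
time: 4.03
ee_pos: [0.4674, -0.0232, 0.2017]
orientation: [[0.925, 0.38, 0.0], [0.38, -0.925, -0.0], [0.0, 0.0, -1.0]]
ft_force: [0.8, -0.7, -0.1]
gripper_width: 0.534
gripper_force: 50.0
```

Scaled: 0.0055 m / 0.8 = 0.0069, 0.004 m / 0.8 = 0.005.

Emit:
{"api": "drive_tool", "payload": {"increments": [[0, 0, 0.0025, 0, 0.04], [0, 0, 0.005, 0, 0.04], [0, 0, 0.0069, 0, 0.04], [0, 0, 0.0069, 0, 0.04], [0, 0, 0.0069, 0, 0.04]]}}

```text
time: 4.65
ee_pos: [0.4675, -0.0232, 0.197]
orientation: [[0.925, 0.38, 0.0], [0.38, -0.925, -0.001], [0.0, 0.001, -1.0]]
ft_force: [-3.7, -0.2, 10.1]
gripper_width: 0.533
gripper_force: 50.0
```

The measured force matches the spring: 10.1 N at 4.7 mm. Now a little more press, then counterclockwise, which is negative yaw about the downward tool z.

Scaled: 0.0008 m / 0.8 = 0.001, -30 degrees / 180 = -0.1667.

Emit:
{"api": "drive_tool", "payload": {"increments": [[0, 0, 0.001, 0, 0.04], [0, 0, 0.001, -0.0222, 0.04], [0, 0, 0.001, -0.0556, 0.04], [0, 0, 0.001, -0.0944, 0.04], [0, 0, 0.001, -0.1333, 0.04], [0, 0, 0.001, -0.1667, 0.04], [0, 0, 0.001, -0.1667, 0.04]]}}

```text
time: 5.52
ee_pos: [0.4685, -0.0226, 0.1966]
orientation: [[0.61, 0.793, 0.002], [0.793, -0.61, 0.0], [0.002, 0.002, -1.0]]
ft_force: [-0.8, 0.6, 10.4]
gripper_width: 0.534
gripper_force: 50.0
```

Scaled: 0.0005 m / 0.8 = 0.0006, -41 degrees / 180 = -0.2278.

Emit:
{"api": "drive_tool", "payload": {"increments": [[0, 0, 0.0006, -0.0389, 0.04], [0, 0, 0.0006, -0.0778, 0.04], [0, 0, 0.0006, -0.1167, 0.04], [0, 0, 0.0006, -0.1556, 0.04], [0, 0, 0.0006, -0.1944, 0.04], [0, 0, 0.0006, -0.2278, 0.04], [0, 0, 0.0006, -0.2278, 0.04], [0, 0, 0.0006, -0.2278, 0.04]]}}

```text
time: 6.52
ee_pos: [0.4673, -0.0225, 0.1957]
orientation: [[-0.059, 0.998, 0.0], [0.998, 0.059, 0.0], [0.0, 0.0, -1.0]]
ft_force: [-4.7, 0.0, 10.5]
gripper_width: 0.535
gripper_force: 50.0
```

```bash
python3 - <<'E'
from h import *
st=ctrl.state();print(st["moment"])
s=ctrl.snapshot("wrist");cv2.imwrite("pics/w2.png",s["color"][...,::-1])
E
```

```text
[0.14934848 0.69425584 0.09489129]
```

View pics/w2.png

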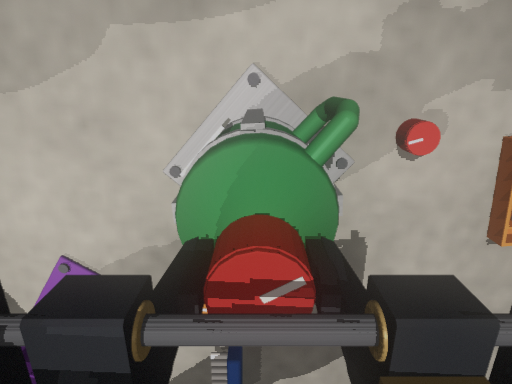

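The wrist view shows the cap between the pads, with its mark from (262,299) to (305,282). That is the same direction relative to the tool as before, so the cap turned about 71° with the gripper. Lifting.

Scaled: -0.086 m / 0.8 = -0.1075, -0.074 m / 0.8 = -0.0925.

Emit:
{"api": "drive_tool", "payload": {"increments": [[0, 0, -0.005, 0, 0.04], [0, 0, -0.0125, 0, 0.04], [0, 0, -0.0225, 0, 0.04], [0, 0, -0.035, 0, 0.04], [0, 0, -0.0475, 0, 0.04], [0, 0, -0.0625, 0, 0.04], [0, 0, -0.0775, 0, 0.04], [0, 0, -0.0925, 0, 0.04], [0, 0, -0.1075, 0, 0.04], [0, 0, -0.1075, 0, 0.04], [0, 0, -0.1075, 0, 0.04], [0, 0, -0.1075, 0, 0.04]]}}

```text
time: 8.07
ee_pos: [0.467, -0.0232, 0.2804]
orientation: [[-0.058, 0.998, -0.001], [0.998, 0.058, 0.0], [0.0, -0.001, -1.0]]
ft_force: [-0.0, -0.3, -0.2]
gripper_width: 0.534
gripper_force: 50.0
```

```bash
python3 - <<'E'
from h import *
a=ctrl.snapshot("scene")["color"][100:240,170:330];b=ctrl.snapshot("wrist")["color"]
a=cv2.resize(a,None,fx=2.5,fy=2.5);b=cv2.resize(b,(400,300));b=cv2.copyMakeBorder(b,0,50,0,0,cv2.BORDER_CONSTANT)
cv2.imwrite("pics/d.png",np.hstack([a,b])[...,::-1])
E
```

```text
(no output)
```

View pics/d.png

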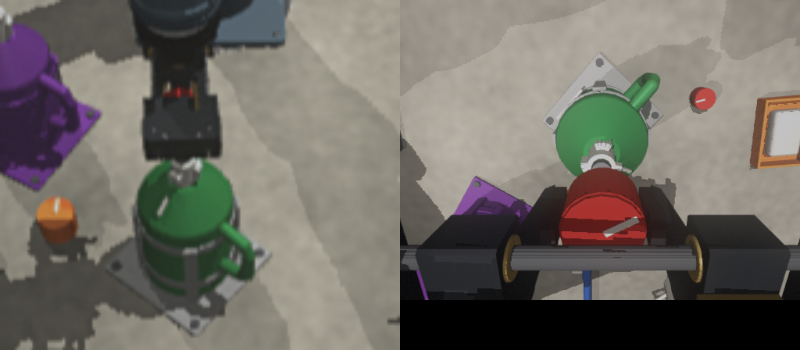

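The neck is now open at (185,165) in the left panel. The cap is held level in the fingers, centred at about (602,205) in the right panel and over the mouth. Handing in.

```bash
python3 -c "
from station import ctrl
print(ctrl.finish_job())"
```

```text
the job is handed in; nothing more can be done
None
```

I pressed the cap down, twisted it about 71° counterclockwise and lifted it off; it is held level about 8 cm above its locked place, over the open mouth, and the job is handed in (no verdict was returned).

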